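# Turn the workshop carousel to the requested item and hold it there

### The job

The sample standing in the small square wooden frame shows what the potter needs next: by its knob, turn the carousel until the thing of the same kind on its tray stands squarely in front of the steel pointer. Finish while still gripping the knob, holding the carousel still so that the thing can be taken out. Do not touch or upset the things on the tray, and leave the samples where they stand.

Things in the scene. Friction and masses are not known exactly. Their poses are not given: they have to be found in the camera images.
- carousel_base: Fixed round dark steel foot of the carousel, 200 mm across, with a flat arm that carries the pointer. Origin on the carousel's turning axis at table level; its -x axis points from the axis to the pointer. Stands anywhere, turned up to 35 degrees.
- pointer_tip (a point): Tip of the pointer, a slim upright steel cone on the foot's arm just outside the tray, 147 mm from the axis, 58 mm above the table. It marks the carousel's front and does not turn.
- front_place (a point): Spot on the fixed foot's frame 80 mm from the axis towards the pointer, at the height of the tray's floor: where the wanted thing's centre ought to stand.
- carousel (a joint): Turning angle of the wooden tray, rad, 0 wherever it stood at the start, growing counter-clockwise seen from above; turns freely either way beyond a full turn, light friction (0.05 N m), no spring, stays where it is left. Tray 254 mm across, floor 34 mm above the table, four equal compartments between radial walls (top 64 mm above the table) and a thin wire rail (top 57 mm) round the rim; nothing stands taller than 93 mm except the column and knob.
- carousel_knob: Dark wooden knob on top of the tray's central column, fixed to the tray and turning with it: round, 40 mm across, straight sides from 113 to 150 mm above the table, top at 154 mm; origin at the centre of its underside, 110 mm above the table, on the turning axis. The column below it is 22 mm thick.
- request_frame: Flat square wooden frame lying fixed on the table at the right, 90 mm outside, 70 mm inside, 12 mm high, open in the middle; origin at its centre at table level. One sample stands in it on the table.
- stock_jar: On the carousel, loose in one of the four compartments (any), about 80 mm from the axis: round screw-lid jar, 48 mm across, 58 mm tall; origin at the centre of its underside, z up.
- stock_plug: On the carousel, loose in one of the four compartments (any), about 80 mm from the axis: white plaster plug, a tapered round block 44 mm across, 34 mm tall; origin at the centre of its underside, z up.
- stock_cup: On the carousel, loose in one of the four compartments (any), about 80 mm from the axis: small empty open terracotta cup, 46 mm across, 50 mm tall; origin at the centre of its underside, z up.
- stock_stamp: On the carousel, loose in one of the four compartments (any), about 80 mm from the axis: turned wooden clay stamp, a round foot 40 mm across with a slim knobbed stem, 53 mm tall; origin at the centre of its underside, z up. Never the wanted thing.
- sample_jar: Sample on the table, same as the one on the carousel: round screw-lid jar, 48 mm across, 58 mm tall; origin at the centre of its underside. It stands either in the request frame or elsewhere on the table beyond or left of the carousel.
- sample_plug: Sample on the table, same as the one on the carousel: white plaster plug, a tapered round block 44 mm across, 34 mm tall; origin at the centre of its underside. It stands either in the request frame or elsewhere on the table beyond or left of the carousel.
- sample_cup: Sample on the table, same as the one on the carousel: small empty open terracotta cup, 46 mm across, 50 mm tall; origin at the centre of its underside. It stands either in the request frame or elsewhere on the table beyond or left of the carousel.
Mind the look-alikes: they are no part of the job. What is shaped like the stock_plug but turquoise is not meant.

How it is judged:
By the outcome, as a careful person would: the job done as asked, in the order asked, and still so for the second after the job is handed in, while the arm keeps its last pose, push and grip.
It also fails if it takes over 51 s, if anything falls off the work surface, if the arm or the gripper's body presses on something with over 40 N, if the wrist force passes 120 N, or if a joint passes its speed limit or range.

### The arm

A 7-joint arm with a two-finger parallel gripper is mounted at the origin on a cart in front of the work surface, level with it; the furniture and walls round the work are solid. World frame = base frame: x ahead of the robot, y to its left, z up, the work surface at z = 0. Lengths are in m, angles in rad, forces in N, time in s.
With the tool pointing down it reaches from about 0.425 to 0.875 m from the base axis. Payload 8.4 kg.
Tool frame: the origin (TCP) lies at the very end of the fingers, on their centre line; the grasp point (between the pads) lies 19 mm behind it; z points along the fingers, y is the direction in which the jaws open and shut (so a half turn about z gives the same grasp; the last joint's range is limited). The gripper opens to 85 mm and grips with 20 to 120 N. Pads are 22 mm wide; open, the fingers measure 114 mm over their backs; the gripper's body (76 mm by 85 mm) begins 54 mm behind the grasp point. The pads swing forward as they close: fully open they stand 13 mm farther back than shut.
Start: joints at [-1.386, 0.333, 0.04, 1.465, -0.013, 1.343, -0.059], TCP at [0.182, 0.624, 0.231] pointing down, gripper open.
Joint ranges: [-2.58, 2.58], [-0.38, 2.09], [-1.3, 1.39], [0.25, 2.4], [-1.5, 4.64], [0.08, 2.09], [-2.65, 2.65]. Speed limits (rad/s): [2.22, 2.22, 2.79, 2.79, 3.14, 3.14, 3.14].

### API

Orientations are given as a unit quaternion [w, x, y, z].
In Python, from plant import r gives the robot as it stands.
- The arm moves only by the shell command python3 -m inch 'ROWS' [FORCE]. ROWS is JSON, one flat list of numbers, 7 for each row, row after row: the shift along the world's x, y, z in mm, then the turn, a rotation vector about the world's x, y, z in degrees, then the closure, from -1 (fully open) to 1 (shut). A call has exactly 8 rows; each row is the pose to reach, as a shift and turn from the pose commanded when the call began; what a row does not reach only later rows make up. A row lasts 1/10 s, in which the tool goes at most 50 mm and 8.59 degrees, less where a joint would pass 70% of its speed; a pose out of reach is approached as far as the arm can. A call with a gripper value outside its range is refused whole. The fingers move at their own pace and stop on an object; FORCE is the grip in N (left out, the last holds). Time passes only in rows, so rows that repeat a pose let the fingers close, or fill a call up. It gives the time, the measured TCP pose, the force and the opening at its end, in the units of the state.
- r.observe(): the state, without advancing time (a new reading comes with each control period).
- r.snapshot(name): name is "scene" or "top" or "wrist"; returns the picture (400x640x3 uint8, red, green, blue); there is no depth.
- r.camera_info(name): a dict with "mtx" (3x3 intrinsics, pixels), "T" (4x4, takes a point from camera to world coordinates); the wrist camera has in their place "hand_eye" (4x4, takes a point from camera to tool coordinates, whose origin is the TCP and whose axes are the flange's). Camera axes: x right, y up, looking along -z (the intrinsics and any distortion apply to the point x, -y, -z); pixel columns grow to the right and rows downward; lengths in m; the calibration is good to about 2 mm. The wrist camera is an equidistant fisheye: a pixel r from the principal point sees the ray r / f radians off the axis. A picture is of the moment at which its call begins: read the wrist's pose just before it. camera_info takes no time and is no camera call.
- r.finish_job(): hands the job in, once; it reports no verdict.
Trained networks look in the newest picture that a camera, given by its name, has taken for a name from the list of things; names that differ only in an ending like _2 or _b are one class to them, and where a whole thing is asked for, a point or a joint stands for the part that bears it (a point fixed in the world has none). Each returns a list of dicts, best first, with "confidence" (0 to 1); they miss things now and then, are a little off and sometimes report something else, mostly with a low value. They report only what shows in the picture. A call takes as long as a camera call. They do not tell look-alikes from the thing itself.
- r.recognise(camera, label): "xy" ([column, row] in pixels, amid what is visible of it).
- r.outline_of(camera, label): "region" (400x640 bool, what is visible of it) and "xy" ([column, row] in pixels, amid what is visible of it).
- r.mark_of(camera, label): "xy" ([column, row] in pixels: a listed point, or the origin of a listed thing).
The state is a dict: "clock": time; "joints": joint angles; "qd": joint speeds; "effort": joint torques, N m; "ee_pos": TCP position; "eef_rot": TCP orientation; "ft_force": force on the tool from outside, world axes, zero at the start; "wrist_torque": the same for the moment, N m; "gripper_width": finger opening in m.
Only numpy, scipy, OpenCV 4.12 (cv2) and the standard library are available. Lean on these libraries where they do the work, as an engineer would, in place of code of your own. Each camera call takes 0.05 s, during which the arm holds its last target.

## Working session

There is one attempt and no reset: what is moved stays moved. The work goes in short steps, Python scripts to look and compute and a shell command to move; the robot and the scene stay as the last step left them, time stands still between calls to the robot, and variables do not carry over. Pictures are saved under pics/ and viewed, and the job is handed in when it is done.

```bash
ls; mkdir -p pics; python3 - <<'E'
from plant import r
import cv2
s=r.observe(); print({k:s[k] for k in ['clock','joints','ee_pos','eef_rot','ft_force','gripper_width']})
for n in ['scene','top']:
    im=r.snapshot(n); cv2.imwrite(f'pics/{n}0.png',im[:,:,::-1])
    c=r.camera_info(n); print(n,c)
print(r.camera_info('wrist'))
E
```

```text
pics
{'clock': 0.0, 'joints': array([-1.38622855,  0.33389839,  0.03987011,  1.46626581, -0.01338984,
        1.34328145, -0.05853093]), 'ee_pos': array([0.18188675, 0.62356766, 0.23043197]), 'eef_rot': array([-5.43549959e-05,  1.41429211e-01,  9.89948053e-01, -7.91727185e-04]), 'ft_force': array([-0.03220716, -0.51713186, -0.03666331]), 'gripper_width': 0.08550978990052185}
scene {'mtx': array([[377.60287071,   0.        , 314.49150902],
       [  0.        , 377.60287071, 200.17094289],
       [  0.        ,   0.        ,   1.        ]]), 'T': array([[ 0.78852938,  0.24260093, -0.56512495, -0.10875364],
       [-0.61495927,  0.32122685, -0.72016554, -1.06747581],
       [ 0.00682048,  0.91540051,  0.4024865 ,  0.56638144],
       [ 0.        ,  0.        ,  0.        ,  1.        ]])}
top {'mtx': array([[492.32527713,   0.        , 321.96169714],
       [  0.        , 492.32527713, 200.94952329],
       [  0.        ,   0.        ,   1.        ]]), 'T': array([[ 0.02283318,  0.99724898, -0.0705204 ,  0.43448517],
       [-0.99971441,  0.02227813, -0.00864746, -0.25651286],
       [-0.00705261,  0.0706977 ,  0.99747285,  1.2345596 ],
       [ 0.        ,  0.        ,  0.        ,  1.        ]])}
{'mtx': array([[309.70691629,   0.        , 313.34070308],
       [  0.        , 309.70691629, 196.27992535],
       [  0.        ,   0.        ,   1.        ]]), 'hand_eye': array([[ 4.18836583e-04,  9.56838340e-01,  2.90620399e-01,
         7.34190465e-02],
       [ 9.99999910e-01, -3.79708784e-04, -1.91027964e-04,
        -1.36820078e-03],
       [-7.24317619e-05,  2.90620452e-01, -9.56838412e-01,
        -1.41940927e-01],
       [ 0.00000000e+00,  0.00000000e+00,  0.00000000e+00,
         1.00000000e+00]])}
```

View pics/scene0.png

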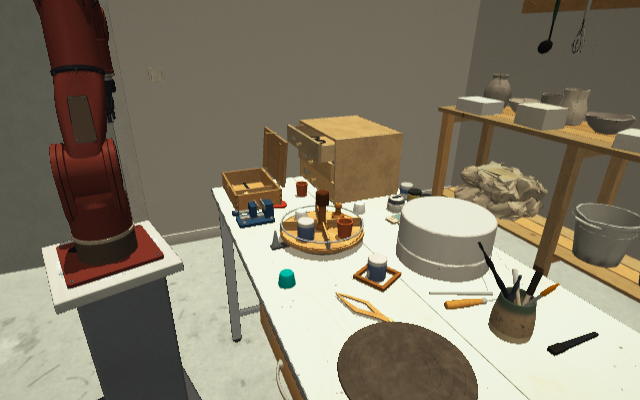

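View pics/top0.png

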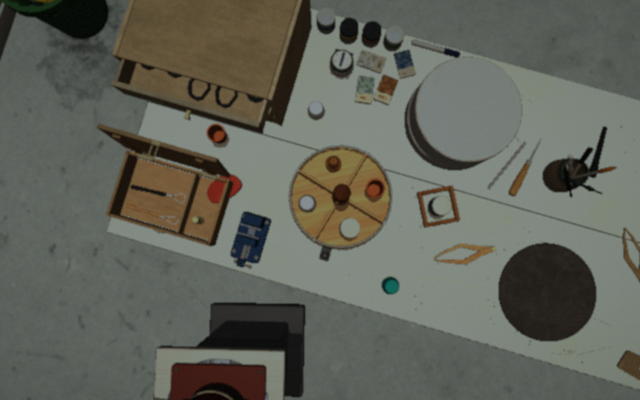

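```bash
cat > h.py <<'E'
import numpy as np, cv2
from plant import r
def proj(n,p):
    c=r.camera_info(n); q=np.linalg.inv(c['T'])@np.append(p,1); v=c['mtx']@np.array([q[0],-q[1],-q[2]]); return v[:2]/v[2]
def back(n,uv,z):
    c=r.camera_info(n); d=np.linalg.inv(c['mtx'])@np.array([uv[0],uv[1],1.]); d=c['T'][:3,:3]@np.array([d[0],-d[1],-d[2]]); o=c['T'][:3,3]
    return o+d*(z-o[2])/d[2]
E
python3 - <<'E'
from h import *
a=cv2.imread('pics/scene0.png');b=cv2.imread('pics/top0.png')
A=cv2.resize(a[170:300,260:420],(800,650))[:590];cv2.imwrite('pics/c1.png',A)
cv2.imwrite('pics/c2.png',cv2.resize(b[130:270,270:470],(800,560)))
for n,l in [('top','carousel_knob'),('scene','carousel_knob'),('top','carousel_base'),('scene','carousel_base'),('top','pointer_tip'),('scene','pointer_tip'),('top','stock_jar'),('scene','stock_jar'),('top','sample_jar'),('scene','sample_jar'),('top','request_frame'),('top','stock_plug'),('top','stock_cup'),('top','stock_stamp'),('top','front_place')]:
    z={'carousel_knob':.11,'carousel_base':0,'pointer_tip':.058,'front_place':.034}.get(l,.034 if 'stock' in l else 0)
    for m in r.mark_of(n,l)[:2]: print(n,l,np.round(m['xy'],1),round(m['confidence'],2),back(n,m['xy'],z).round(4))
E
```

```text
top carousel_knob [342.8 195.1] 0.82 [ 0.5285 -0.2942  0.11  ]
top carousel_knob [437.1 205.3] 0.37 [ 0.5099 -0.51    0.11  ]
scene carousel_knob [321.6 202.1] 0.6 [ 0.5401 -0.2748  0.11  ]
top pointer_tip [324.4 254.5] 0.64 [ 0.3902 -0.255   0.058 ]
scene pointer_tip [302.5 221. ] 0.43 [ 0.4821 -0.2576  0.058 ]
top stock_jar [354.1 228. ] 0.59 [ 0.4551 -0.3258  0.034 ]
scene stock_jar [305.9 240. ] 0.62 [ 0.4475 -0.3206  0.034 ]
top sample_jar [437.  206.4] 0.96 [ 0.5145 -0.5346  0.    ]
scene sample_jar [379.2 275. ] 0.61 [ 0.5251 -0.5318  0.    ]
top request_frame [438.1 204.4] 0.71 [ 0.5196 -0.5373  0.    ]
top request_frame [307.6 204.5] 0.2 [ 0.512  -0.2099  0.    ]
top stock_plug [306.8 202.2] 0.65 [ 0.5155 -0.2091  0.034 ]
top stock_plug [390.5 288.1] 0.65 [ 0.3124 -0.4162  0.034 ]
top stock_cup [373.2 190.5] 0.52 [ 0.5478 -0.3709  0.034 ]
top stock_stamp [335.2 162.4] 0.72 [ 0.6151 -0.2765  0.034 ]
```

View pics/c1.png

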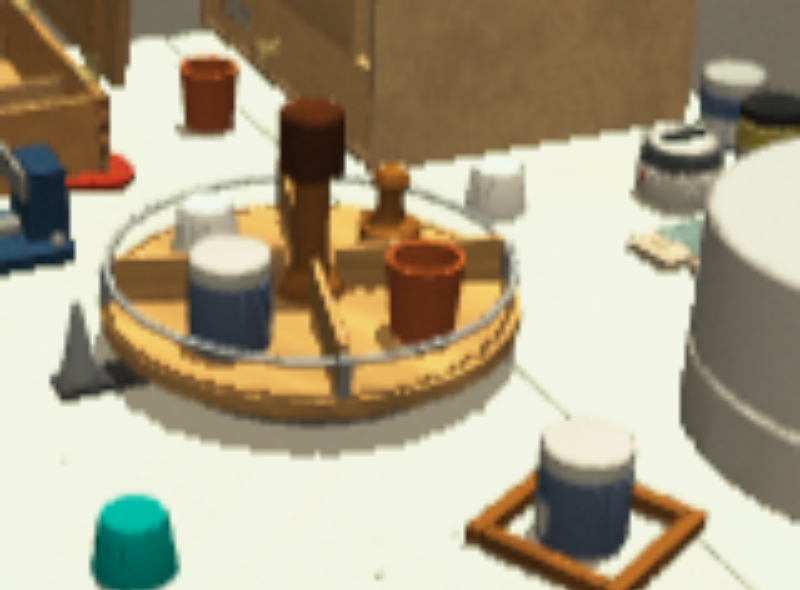

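View pics/c2.png

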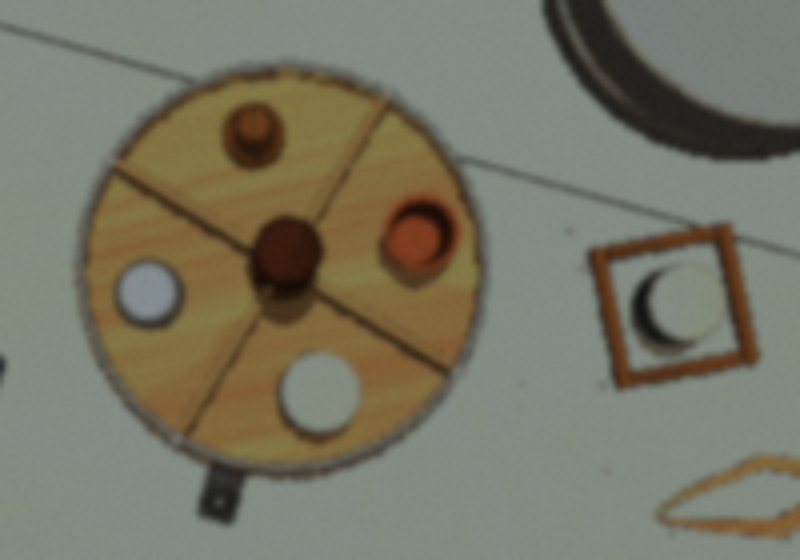

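```bash
python3 - <<'E'
from h import *
from scipy.optimize import least_squares
def tri(a,b):
    f=lambda p: np.r_[proj('top',p)-a, proj('scene',p)-b]
    s=least_squares(f,[.5,-.2,.1]); return s.x.round(4), s.fun.round(1)
print('lid',tri([228,173],[284,137]),tri([100,127],[265,128]))
print('knobtop',tri([342,192.5],[322.4,191.5]))
print('tip',tri([324.6,254.6],[275.3,230.6]))
print('jarlid',tri([350,228.2],[306,219]))
print('rim',back('top',(340.8,197.5),.05), 'knobtop', back('top',(342,192.5),.154),'jar',back('top',(350,228.2),.092))
print('crop walls', [back('top',(270+x/4,130+y/4),.064).round(4) for x,y in [(388,102),(185,437),(115,165),(448,370)]])
E
```

```text
lid (array([ 0.555 , -0.0594,  0.2605]), array([-0. ,  0. ,  0.1, -0. ])) (array([0.6497, 0.2182, 0.2257]), array([-0. ,  0.1,  0.2,  0. ]))
knobtop (array([ 0.5304, -0.2907,  0.1517]), array([-0.1,  0.1,  0.2, -0. ]))
tip (array([ 0.3893, -0.2551,  0.0549]), array([-0.2,  0.2,  0.3, -0. ]))
jarlid (array([ 0.4535, -0.3129,  0.0953]), array([ 0. , -0.1, -0.1,  0. ]))
rim [ 0.52758889 -0.29149379  0.05      ] knobtop [ 0.53051658 -0.29084185  0.154     ] jar [ 0.45344345 -0.31299162  0.092     ]
crop walls [array([ 0.6289, -0.3518,  0.064 ]), array([ 0.4259, -0.2349,  0.064 ]), array([ 0.5873, -0.1892,  0.064 ]), array([ 0.4691, -0.39  ,  0.064 ])]
```

```bash
python3 -m inch '[17,-15,10,0,0,-3,-1, 50,-45,28,0,0,-7,-1, 84,-75,46,0,0,-12,-1, 118,-105,64,0,0,-16,-1, 152,-135,82,0,0,-21,-1, 186,-165,100,0,0,-26,-1, 220,-195,118,0,0,-31,-1, 250,-225,130,0,0,-36,-1]'
```

```text
clock: 1.65
ee_pos: [0.4341, 0.3966, 0.3634]
eef_rot: [0.0, 0.443, 0.896, 0.001]
ft_force: [0.8, 0.7, -0.7]
gripper_width: 0.0852
```

```bash
python3 -m inch '[5,-47,0,0,0,-4,-1, 10,-94,0,0,0,-9,-1, 15,-141,0,0,0,-13,-1, 20,-188,0,0,0,-18,-1, 25,-235,0,0,0,-22,-1, 30,-282,0,0,0,-27,-1, 35,-329,0,0,0,-31,-1, 40,-376,0,0,0,-36,-1]'
python3 -m inch '[5,-45,0,0,0,0,-1, 11,-90,0,0,0,0,-1, 17,-135,0,0,0,0,-1, 24,-180,-5,0,0,0,-1, 31,-225,-10,0,0,0,-1, 37,-265,-30,0,0,0,-1, 48,-300,-60,0,0,0,-1, 57,-315,-90,0,0,0,-1]'
python3 - <<'E'
from h import *
s=r.observe(); print(s['joints'].round(2), s['ee_pos'],s['eef_rot'])
cv2.imwrite('pics/w1.png',r.snapshot('wrist')[:,:,::-1])
E
```

```text
clock: 2.45
ee_pos: [0.4716, 0.0201, 0.3618]
eef_rot: [-0.0, 0.698, 0.716, 0.001]
ft_force: [1.5, 0.3, 0.3]
gripper_width: 0.0854
clock: 3.25
ee_pos: [0.528, -0.2966, 0.271]
eef_rot: [0.001, 0.698, 0.716, -0.0]
ft_force: [0.7, 1.0, -0.2]
gripper_width: 0.0855
[-0.33  0.32  0.98  1.56 -0.26  1.41  0.69] [ 0.52798317 -0.29660479  0.27101701] [ 1.06005878e-03  6.98192675e-01  7.15909078e-01 -2.37894703e-04]
```

View pics/w1.png

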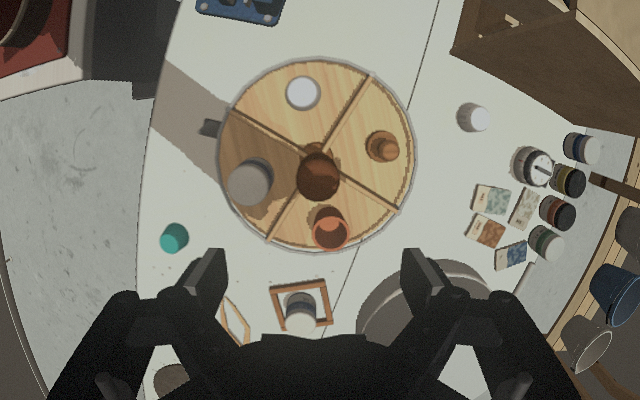

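```bash
cat >> h.py <<'E'
from scipy.spatial.transform import Rotation as R
def wback(uv,z,pos,q):
    c=r.camera_info('wrist'); K=c['mtx']; d=np.array([uv[0]-K[0,2],uv[1]-K[1,2]]); rr=np.linalg.norm(d); th=rr/K[0,0]
    v=np.array([np.sin(th)*d[0]/rr,-np.sin(th)*d[1]/rr,-np.cos(th)])
    T=np.eye(4);T[:3,:3]=R.from_quat([q[1],q[2],q[3],q[0]]).as_matrix();T[:3,3]=pos
    T=T@c['hand_eye']; v=T[:3,:3]@v; o=T[:3,3]; return o+v*(z-o[2])/v[2]
E
python3 - <<'E'
from h import *
s=r.observe()
P=s['ee_pos'];Q=s['eef_rot']
for l,z in [('carousel_knob',.11),('pointer_tip',.058),('stock_jar',.034),('request_frame',0)]:
    for m in r.mark_of('wrist',l)[:2]: print(l,m['xy'],m['confidence'],wback(m['xy'],z,P,Q).round(4))
a=cv2.imread('pics/w1.png'); cv2.imwrite('pics/w1c.png',cv2.resize(a[90:240,190:390],(800,600),interpolation=cv2.INTER_CUBIC))
E
```

```text
carousel_knob [315.9, 170.5] 0.64 [ 0.5289 -0.2871  0.11  ]
pointer_tip [199.3, 133.2] 0.86 [ 0.391  -0.2553  0.058 ]
stock_jar [257.6, 173.3] 0.79 [ 0.457  -0.3086  0.034 ]
stock_jar [319.1, 169.8] 0.5 [ 0.5336 -0.3024  0.034 ]
```

View pics/w1c.png

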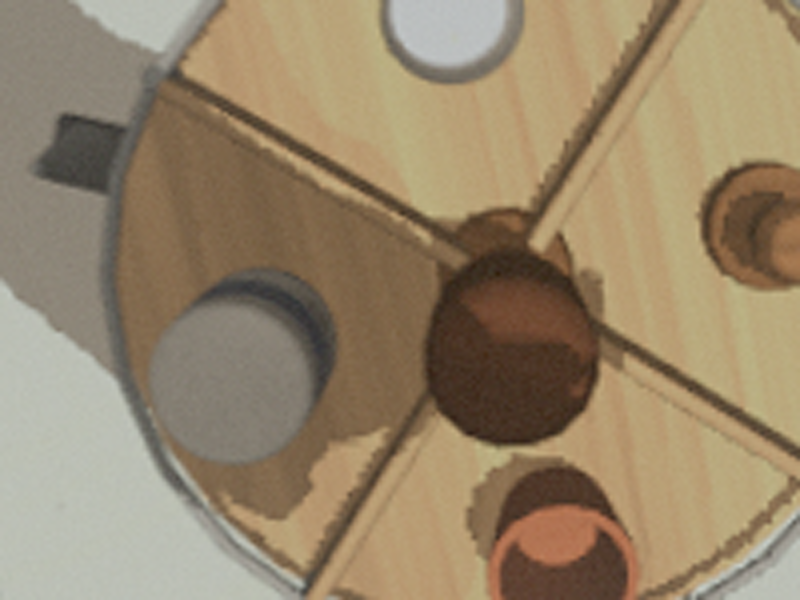

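```bash
python3 - <<'E'
from h import *
s=r.observe()
P=s['ee_pos'];Q=s['eef_rot']
k=wback((318.75,178.75),.154,P,Q);j=wback((247.7,185),.092,P,Q);t=wback((200.5,131.5),.058,P,Q)
an=lambda d:np.degrees(np.arctan2(d[1],d[0]))%360
print(k,j,t,an(j-k),an(t-k),np.linalg.norm((t-k)[:2]),np.linalg.norm((j-k)[:2]))
w=[wback((190+x/4,90+y/4),.064,P,Q) for x,y in [(168,82),(312,590),(790,468)]]
print([an(a-k) for a in w])
E
```

```text
[ 0.5336292 -0.2826685  0.154    ] [ 0.45803832 -0.30667441  0.092     ] [ 0.3929921 -0.2507139  0.058    ] 197.61864089366634 167.19897842719877 0.14422167651905862 0.07931118935488524
[np.float64(150.40045196979034), np.float64(239.45876867940433), np.float64(328.23048245471415)]
```

```bash
python3 -m inch '[0,0,-20,0,0,0,-1,0,0,-40,0,0,0,-1,0,0,-50,0,0,0,-1,0,0,-50,0,0,0,-1,0,0,-50,0,0,0,-1,0,0,-50,0,0,0,-1,0,0,-50,0,0,0,-1,0,0,-50,0,0,0,-1]'
python3 - <<'E'
from h import *
s=r.observe()
P=s['ee_pos'];Q=s['eef_rot'];print(P,Q)
a=r.snapshot('wrist')[:,:,::-1].copy()
for m in r.outline_of('wrist','carousel_knob')[:2]:
    ys,xs=np.nonzero(m['region']); print(m['confidence'],xs.min(),xs.max(),ys.min(),ys.max())
    cv2.drawContours(a,cv2.findContours(m['region'].astype(np.uint8),0,1)[0],-1,(0,255,0),1)
for m in r.mark_of('wrist','carousel_knob')[:2]: print(m['xy'],m['confidence'],wback(m['xy'],.11,P,Q))
cv2.imwrite('pics/w2.png',cv2.resize(a[40:240,180:447],(800,600)))
E
```

```text
clock: 4.3
ee_pos: [0.5292, -0.2922, 0.2218]
eef_rot: [0.0, 0.696, 0.718, 0.0]
ft_force: [-1.1, -0.5, 0.3]
gripper_width: 0.0856
[ 0.52919263 -0.29220508  0.22182118] [3.14663537e-04 6.96330070e-01 7.17721615e-01 1.32568480e-04]
0.76 289 342 167 227
[316.8, 189.0] 0.93 [ 0.53237495 -0.29014706  0.11      ]
[297.6, 325.2] 0.48 [ 0.5174374  -0.43875537  0.11      ]
```

View pics/w2.png

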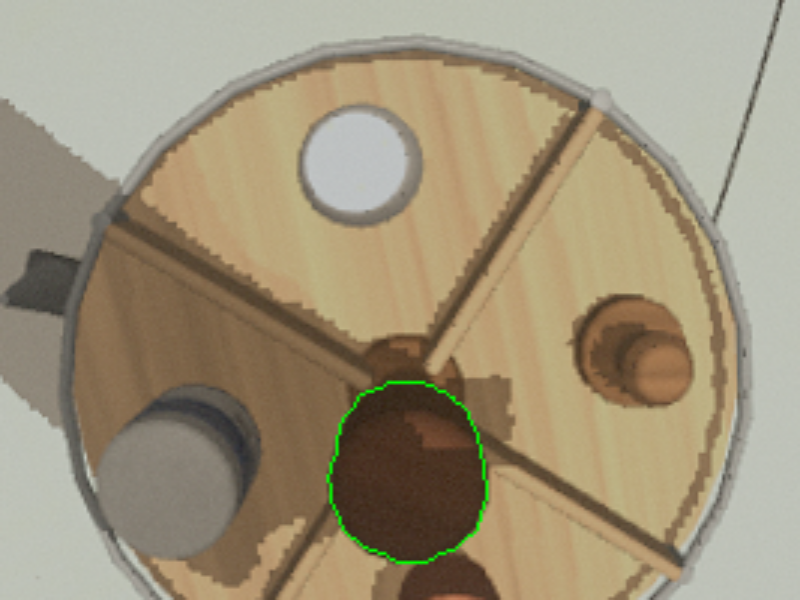

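```bash
python3 - <<'E'
from h import *
s=r.observe()
P=s['ee_pos'];Q=s['eef_rot']
k=wback((315.8,201),.152,P,Q);j=wback((236.7,202.3),.092,P,Q);t=wback((181.5,140),.058,P,Q)
an=lambda d:np.degrees(np.arctan2(d[1],d[0]))%360
print(k,j,t,an(j-k),an(t-k),np.linalg.norm((t-k)[:2]),np.linalg.norm((j-k)[:2]))
w=[wback((180+x/3,40+y/3),.064,P,Q) for x,y in [(115,232),(600,103),(680,565)]]
print(w,[an(a-k) for a in w])
E
```

```text
[ 0.53086775 -0.28721155  0.152     ] [ 0.45775671 -0.31001546  0.092     ] [ 0.38994557 -0.25480621  0.058     ] 197.3231079022736 167.0498437470789 0.14460003034958735 0.07658487119786402
[array([ 0.43372275, -0.23190873,  0.064     ]), array([ 0.59016204, -0.18605886,  0.064     ]), array([ 0.63185098, -0.34352183,  0.064     ])] [np.float64(150.34795238251024), np.float64(59.62176930557505), np.float64(330.8550832107669)]
```

```bash
python3 -m inch '[1,3,-15,0,0,0,-1, 1,3,-32,0,0,0,-1, 1,3,-49,0,0,0,-1, 1,3,-66,0,0,0,-1, 1,3,-83,0,0,0,-1, 1,3,-97,0,0,0,-1, 1,3,-104,0,0,0,-1, 1,3,-104,0,0,0,-1]'
python3 - <<'E'
from h import *
s=r.observe()
P=s['ee_pos'];Q=s['eef_rot'];print(P,Q,s['ft_force'])
cv2.imwrite('pics/w3.png',r.snapshot('wrist')[:,:,::-1])
E
```

```text
clock: 5.25
ee_pos: [0.5295, -0.2888, 0.1162]
eef_rot: [-0.001, 0.696, 0.718, -0.0]
ft_force: [-0.2, -0.5, 0.3]
gripper_width: 0.0852
[ 0.52950364 -0.28882701  0.11621512] [-6.93169650e-04  6.96347751e-01  7.17704055e-01 -4.67110983e-04] [-0.22541074 -0.47858213  0.31518524]
```

View pics/w3.png

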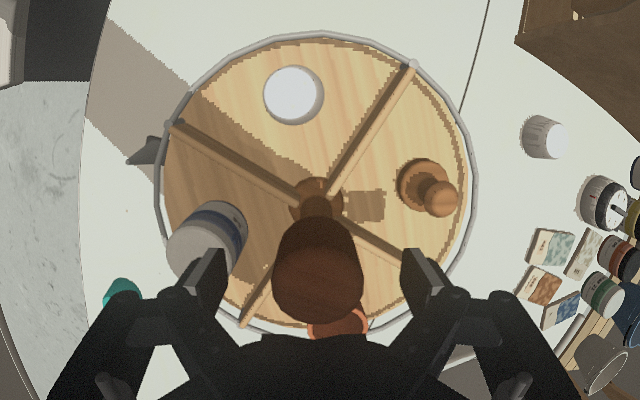

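```bash
python3 -m inch '[1,0,0,0,0,0,-0.5, 1,0,0,0,0,0,0, 1,0,0,0,0,0,0.3, 1,0,0,0,0,0,1, 1,0,0,0,0,0,1, 1,0,0,0,0,0,1, 1,0,0,0,0,0,1, 1,0,0,0,0,0,1]' 30
python3 - <<'E'
from h import *
s=r.observe()
print(s['ft_force'],s['wrist_torque'],s['joints'].round(2))
cv2.imwrite('pics/w4.png',r.snapshot('wrist')[:,:,::-1])
E
```

```text
clock: 6.1
ee_pos: [0.5312, -0.2891, 0.1179]
eef_rot: [0.0, 0.696, 0.718, 0.0]
ft_force: [-1.3, 1.7, 5.3]
gripper_width: 0.0388
[-1.33904651  1.67065519  5.27443154] [0.20657006 0.53225996 0.04650321] [-0.27  0.44  0.9   1.75 -0.38  1.13  0.77]
```

View pics/w4.png

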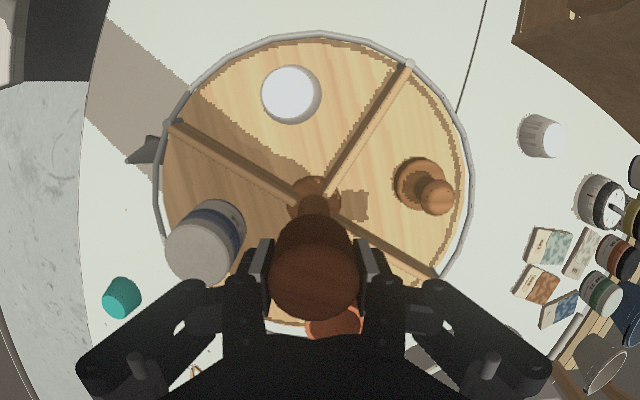

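Knob held. Turning clockwise by about 28° first, then re-measuring.

```bash
python3 -m inch '[0,0,0,0,0,-1,1, 0,0,0,0,0,-2.5,1, 0,0,0,0,0,-4.5,1, 0,0,0,0,0,-6.5,1, 0,0,0,0,0,-8.5,1, 0,0,0,0,0,-10.5,1, 0,0,0,0,0,-12.5,1, 0,0,0,0,0,-14.5,1]'
python3 -m inch '[0,0,0,0,0,-2,1, 0,0,0,0,0,-4,1, 0,0,0,0,0,-6,1, 0,0,0,0,0,-8,1, 0,0,0,0,0,-10,1, 0,0,0,0,0,-12,1, 0,0,0,0,0,-13,1, 0,0,0,0,0,-13.5,1]'
python3 - <<'E'
from h import *
s=r.observe();P=s['ee_pos'];Q=s['eef_rot']
print(s['ft_force'],s['wrist_torque'],s['joints'].round(2),Q)
for n in ['wrist','scene','top']: cv2.imwrite(f'pics/{n}5.png',r.snapshot(n)[:,:,::-1])
b=cv2.imread('pics/top5.png'); cv2.imwrite('pics/t5c.png',cv2.resize(b[130:270,270:470],(800,560),interpolation=cv2.INTER_CUBIC))
for l,z in [('stock_jar',.034),('pointer_tip',.058)]:
    for n in ['top','scene','wrist']:
        for m in r.mark_of(n,l)[:2]: print(n,l,m['xy'],m['confidence'],wback(m['xy'],z,P,Q) if n=='wrist' else back(n,m['xy'],z))
E
```

```text
clock: 6.95
ee_pos: [0.531, -0.2891, 0.1179]
eef_rot: [-0.0, 0.782, 0.624, 0.0]
ft_force: [-2.4, 2.8, 7.0]
gripper_width: 0.0386
clock: 7.75
ee_pos: [0.5307, -0.289, 0.1179]
eef_rot: [-0.0, 0.849, 0.528, 0.0]
ft_force: [-3.6, 3.0, 8.1]
gripper_width: 0.0392
[-3.63915694  2.98695002  8.13840164] [0.50149003 0.83032009 0.02967225] [-0.35  0.49  1.01  1.75 -0.45  1.15  0.34] [-3.14112860e-04  8.49473558e-01  5.27631093e-01  6.81842638e-05]
top stock_jar [334.2, 229.5] 0.63 [ 0.45037254 -0.27748065  0.034     ]
scene stock_jar [296.7, 231.1] 0.6 [ 0.45740481 -0.26205296  0.034     ]
wrist stock_jar [218.4, 227.2] 0.81 [ 0.4523834  -0.27488779  0.034     ]
scene pointer_tip [275.3, 233.2] 0.45 [ 0.37732395 -0.27229533  0.058     ]
scene pointer_tip [333.9, 242.6] 0.23 [ 0.47352101 -0.41063673  0.058     ]
wrist pointer_tip [137.5, 248.7] 0.78 [ 0.38721657 -0.25541003  0.058     ]
```

View pics/wrist5.png

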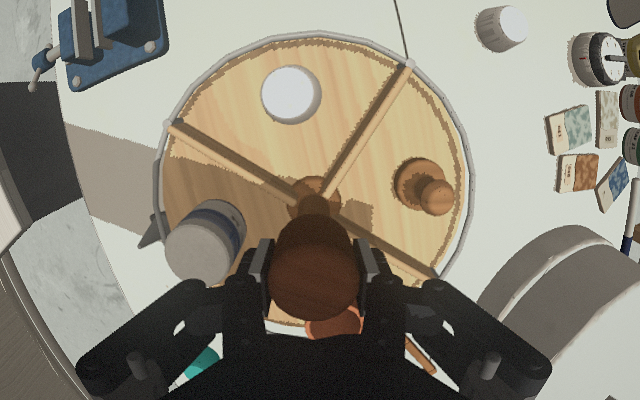

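View pics/t5c.png

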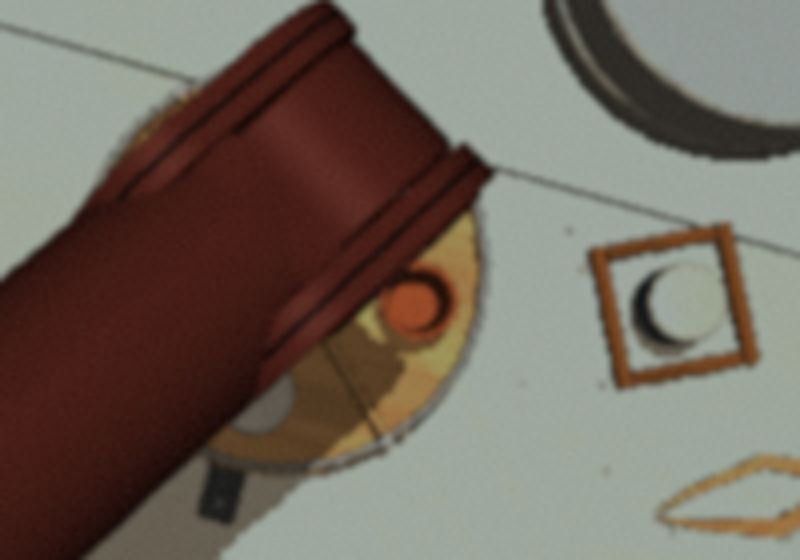

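```bash
python3 - <<'E'
from h import *
a=cv2.imread('pics/wrist5.png');cv2.imwrite('pics/w5c.png',cv2.resize(a[170:300,110:270],(738,600),interpolation=cv2.INTER_CUBIC))
b=cv2.imread('pics/scene5.png');cv2.imwrite('pics/s5c.png',cv2.resize(b[170:290,260:420],(800,600),interpolation=cv2.INTER_CUBIC))
E
```

```text
(no output)
```

View pics/w5c.png

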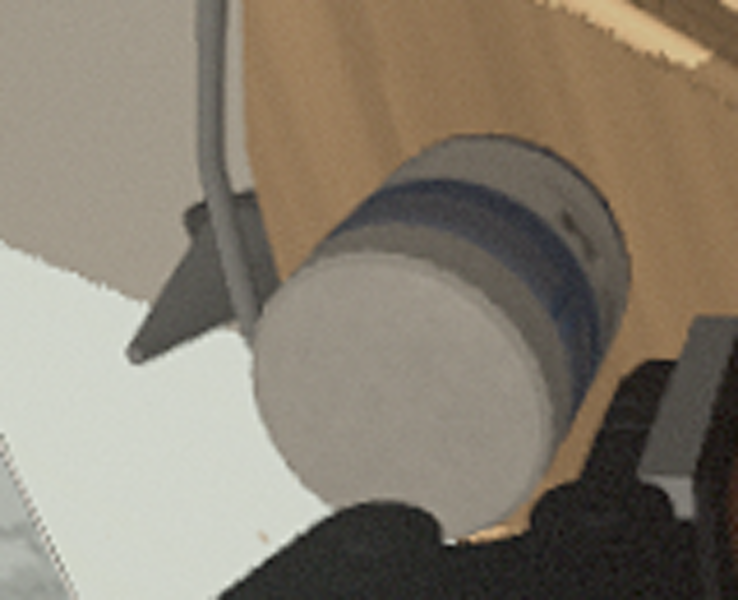

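View pics/s5c.png

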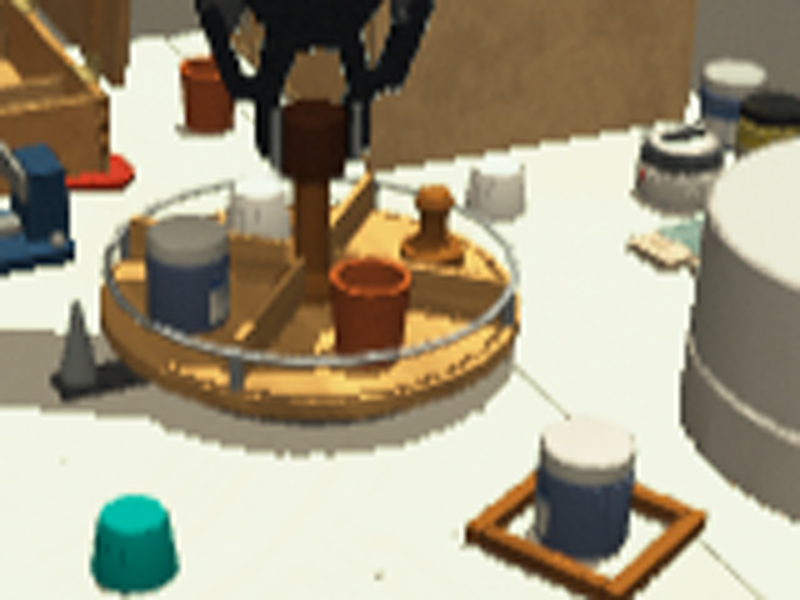

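```bash
python3 - <<'E'
from h import *
an=lambda d:np.degrees(np.arctan2(d[1],d[0]))%360
P=np.array([.5307,-.289,.1179]);Q=[-3.1e-4,.849474,.527631,6.8e-5]
j=wback((197.4,256.1),.092,P,Q);t=wback((139.3,247),.058,P,Q)
print('wrist',j,t)
for k in [(.5307,-.289),(.529,-.2905)]:
    k=np.array([*k,0]); print('wrist',an(j-k),an(t-k),np.linalg.norm((t-k)[:2]))
# top rim fit
b=cv2.imread('pics/top0.png')
tt=back('top',(324.7,254.7),.058); jt=back('top',(350,228.2),.092)
for k in [(.5305,-.2908),(.528,-.2915)]:
    k=np.array([*k,0]); print('top',an(tt-k),'jar0-28',an(jt-k)-28,np.linalg.norm((tt-k)[:2]))
for z in(.034,):
  js=back('scene',(260+188/5,170+228/5),.092); ts=back('scene',(275.4,230.4),.058); ks=back('scene',(322.4,191.5),.154)
  k=np.array([.5305,-.2905,0]);print('scene',js,ts,ks,an(js-k),an(ts-k))
# wrist w2
E
```

```text
wrist [ 0.45659068 -0.27281479  0.092     ] [ 0.38996672 -0.25487083  0.058     ]
wrist 167.68024990083893 166.36838467079036 0.14481248433589275
wrist 166.27481921638557 165.62648768527455 0.1435259210120396
top 166.0159928689464 jar0-28 168.0659465235366 0.1450585699929045
top 165.50108075880559 jar0-28 168.08012291772096 0.142807584546717
scene [ 0.45156383 -0.27588053  0.092     ] [ 0.38639267 -0.25859646  0.058     ] [ 0.52628461 -0.29460531  0.154     ] 169.50735748350394 167.51678368651363
```

```bash
python3 -m inch '[0,0,0,0,0,-0.5,1, 0,0,0,0,0,-1,1, 0,0,0,0,0,-1.5,1, 0,0,0,0,0,-2,1, 0,0,0,0,0,-2,1, 0,0,0,0,0,-2,1, 0,0,0,0,0,-2,1, 0,0,0,0,0,-2,1]'
python3 - <<'E'
from h import *
s=r.observe();P=s['ee_pos'];Q=s['eef_rot']
print(P,Q,s['ft_force'],s['qd'].round(4))
a=r.snapshot('wrist')[:,:,::-1]
an=lambda d:np.degrees(np.arctan2(d[1],d[0]))%360
M={}
for l,z in [('stock_jar',.034),('pointer_tip',.058)]:
    for m in r.mark_of('wrist',l)[:1]: print(l,m['xy'],m['confidence'],wback(m['xy'],z,P,Q),an(wback(m['xy'],z,P,Q)-np.array([.5303,-.2897,0])))
cv2.imwrite('pics/w6.png',cv2.resize(a[60:300,70:390],(800,600),interpolation=cv2.INTER_CUBIC))
E
```

```text
clock: 9.0
ee_pos: [0.5307, -0.289, 0.1179]
eef_rot: [-0.0, 0.858, 0.513, 0.0]
ft_force: [-3.7, 2.8, 8.0]
gripper_width: 0.0389
[ 0.53069652 -0.28903572  0.11791325] [-3.56635013e-04  8.58412719e-01  5.12959517e-01  9.72573507e-05] [-3.71134904  2.76979698  8.00011366] [ 0.001   0.0009 -0.0009  0.0016  0.0021 -0.     -0.002 ]
stock_jar [221.6, 223.6] 0.6 [ 0.45718291 -0.27084193  0.034     ] 165.53768503610746
pointer_tip [143.6, 254.2] 0.71 [ 0.39065261 -0.25703551  0.058     ] 166.834816250182
```

View pics/w6.png

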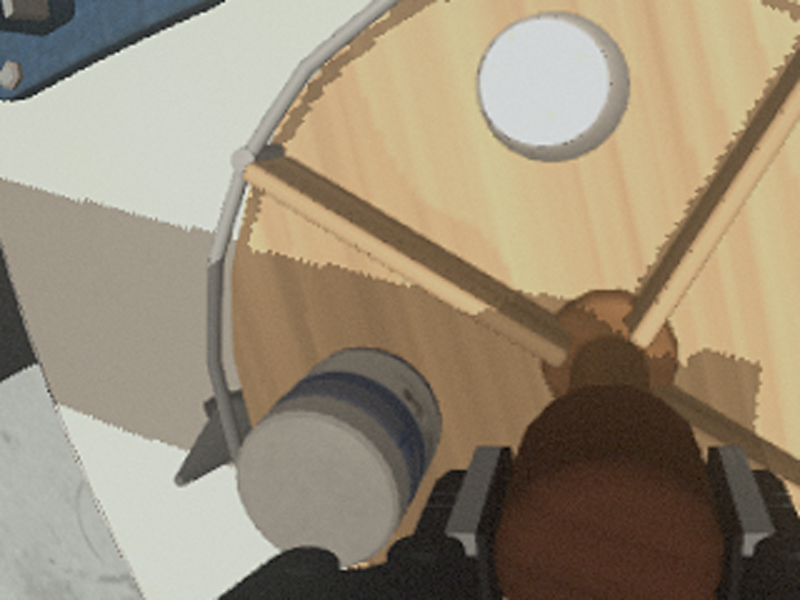

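```bash
python3 -c "
from plant import r
print(r.finish_job(), r.observe()['gripper_width'])"
```

```text
the job is handed in; nothing more can be done
the job is handed in; nothing more can be done
```

The sample in the frame is the blue jar with the white lid, so I gripped the knob at 30 N and turned the carousel 30° clockwise. That brought the stock jar round to the pointer. I handed the job in at about 9 s, still gripping the knob.

**Alignment:** The last wrist picture put the jar at 165.5° and the pointer tip at 166.8°, both measured around the carousel axis. Hand-picked points just before the final 2° step put what was left to turn at between 0.7° and 2.6°. All of this leaves the jar within about 1.5° of the pointer.

**State at the end:** The arm was still, the knob was held at an opening of 39 mm, and the wrist force was about 9 N. In the pictures taken after the main turn, all the things on the tray stood upright and the jar sample was undisturbed in its frame.

**Where checks disagreed:**
- The first wrist picture put the knob about 8 mm off the overhead estimate. A settled picture came within 4 mm, and I used a blend of the estimates.
- The networks placed the pointer tip wrongly in the first scene picture, so I took it from the enlarged crops.

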